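Spin-check a rotary vial tray and park it with one finger

TASK

Check that the rotary vial tray runs free and park it: flick one of its pegs with a fingertip so that the wheel spins counterclockwise (seen from above) and coasts untouched while its red mark goes past the green gate at least once. Then, while it is still turning, brake it by pressing a fingertip on top of the flat bare metal outer band, so that it stops with the red mark at the green gate; it must not come to rest anywhere else after that first pass, and the pegs are not touched again. Grasp nothing, leave the things around it where they are, and finish with the finger lifted off and the wheel at rest.

Things in the scene. Friction and masses are not known exactly. Their poses are not given: they have to be found in the camera images.
- stand: Fixed round grey housing of the tray, 256 mm across and 26 mm high, that carries the wheel; origin at the centre of its underside, on the wheel's axis, at z = 0. The green gate stands on its rim in the direction of its own -x axis. Black chevrons on the rim point counterclockwise.
- wheel (a joint): Wheel angle about its vertical axis, rad, positive counterclockwise from above, counted on through whole turns. The red mark is at the gate's middle at 0, 2 pi, 4 pi... Starts at rest between -5.2 and -2.2. Left alone the wheel loses about a seventh of its speed plus 0.05 rad/s each second (both vary by a third): 3 rad/s coasts about 15 rad. A few newtons of fingertip on the band stop it at once.
- hub (a point): Centre of the wheel's top surface, 38 mm above the desk. The wheel is an aluminium disc, 200 mm across, 8 mm thick, about 0.45 kg: blue on top to 60 mm radius, with flush black wells and a grey hub cap (20 mm radius, 4 mm high); from 60 to 100 mm radius a flat bare metal band without obstacles, at this point's height: the place to brake.
- peg_top (a point): Top of one of the four upright black pegs fixed on the wheel, the one 45 degrees counterclockwise (from above) of the red mark. Pegs are 10 mm thick, reach 22 mm above the wheel's top, stand 45 mm from the axis, at 45, 135, 225 and 315 degrees from the mark.
- mark (a point): Point on the red wedge-shaped mark, on the wheel's top at 90 mm from the axis. The wedge reaches to the wheel's rim.
- gate (a point): Middle of the green gate, projected inward to 90 mm from the axis at the height of the wheel's top; the mark coincides with it when perfectly parked. The gate is a fixed curved green plate just outside the rim (radius 104 to 125 mm, top 37 mm above the desk, 39 mm at its black end posts), reaching 16 degrees to either side.
- buffer_bottle: White bottle with blue cap standing to the right of the tray, 48 mm wide, 104 mm high, loose; origin under its centre. Leave alone.
- timer: White flat bench timer with three keys, 68x64x19 mm, loose, to the right; origin under its centre. Leave alone.
- tip_box: Blue pipette tip box with clear lid, 68x112x71 mm, loose, to the left of the tray; origin under its centre. Leave alone.

How it is judged (in metres and radians):
On the way, in this order (a step that is already met when the one before it is completed fails the run):
1. the wheel comes up to the gate untouched, turning counterclockwise at more than 0.6 rad/s (value of joint wheel between -1.1 and -0.35 rad and velocity of joint wheel above 0.6 rad/s and contact force between each of the arm, the fingers and wheel below 0.05 N).
2. the red mark has gone past the gate, untouched and still turning (value of joint wheel above 0.35 rad and velocity of joint wheel above 0.2 rad/s and contact force between each of the arm, the fingers and wheel below 0.05 N).
3. a fingertip holds the wheel still with the red mark at the gate (value of joint wheel above 5.9 rad and horizontal distance between mark and gate below 0.025 m and velocity of joint wheel between -0.05 and 0.05 rad/s and contact force between the fingers and wheel above 0.5 N), for 0.1 s.
At the end, for the whole second after the job is handed in: The wheel, after passing the gate at least once untouched, is at rest (below 0.03 rad/s) with the red mark within 25 mm (16 degrees either way, the width of the green gate) of the gate's middle, stopped there by a fingertip; bottle, timer and tip box are within 15 mm of where they stood (value of joint wheel above 5.9 rad and horizontal distance between mark and gate below 0.025 m and velocity of joint wheel between -0.03 and 0.03 rad/s and distance of each of buffer_bottle, timer, tip_box from where it was at the start of the episode below 0.015 m).
It fails at once if the wheel comes to rest away from the gate after the mark's first pass (value of joint wheel above 0.6 rad and velocity of joint wheel below 0.02 rad/s and horizontal distance between mark and gate above 0.027 m).
It fails at once if a peg is touched after the mark's first pass (value of joint wheel above 0.35 rad and (contact force between any of the fingers, the arm and wheel_c2 above 0.2 N or contact force between any of the fingers, the arm and wheel_c3 above 0.2 N or contact force between any of the fingers, the arm and wheel_c4 above 0.2 N or contact force between any of the fingers, the arm and wheel_c5 above 0.2 N)).
It fails at once if the bottle, the timer or the tip box is pushed, lifted or tipped (distance of any of buffer_bottle, timer, tip_box from where it was at the start of the episode above 0.02 m or angle between any of buffer_bottle, tip_box's own z axis and vertical above 0.3 rad).
It also fails if it takes over 58 s, if anything falls off the work surface, if the arm or the gripper's body presses on something with over 40 N, if the wrist force passes 120 N, or if a joint passes its speed limit or range.

ROBOT

A 6-joint arm with a two-finger parallel gripper is mounted at the origin on a cart in front of the work surface, level with it; the furniture and walls round the work are solid. World frame = base frame: x ahead of the robot, y to its left, z up, the work surface at z = 0. Lengths are in m, angles in degrees, forces in N, time in s.
With the tool pointing down it reaches from about 0.275 to 0.725 m from the base axis. Payload 15.9 kg.
Tool frame: the origin (TCP) lies midway between the tips of the shut fingers; the grasp point (between the pads) lies 19 mm behind it; z points along the fingers, y is the line along which they close (so a half turn about z gives the same grasp; the last joint's range is limited). The gripper opens to 85 mm and grips with 20 to 120 N. Pads are 22 mm wide; open, the fingers measure 114 mm over their backs; the gripper's body (76 mm by 85 mm) begins 54 mm behind the grasp point. The pads swing forward as they close: fully open they stand 13 mm farther back than shut.
Start: joints at [64.458, 12.198, -1.971, 75.831, 0, 90], TCP at [0.216, 0.451, 0.231] pointing down, gripper open.
Joint ranges: [-170.91, 170.91], [-42.67, 98.43], [-65.05, 77.54], [-120.47, 116.71], [-90, 82.35], [-180, 180]. Speed limits (degrees/s): [108.29, 108.29, 136.94, 147.25, 180, 180].

INTERFACE

Orientations are given as [roll, pitch, yaw] about the fixed x, y, z axes, in that order (R = Rz(yaw) Ry(pitch) Rx(roll)).
In Python, from cell import status, optics, env gives the robot as it stands.
- The arm moves only by the tool move_arm, never from a script. Its argument "steps" is one flat list of numbers, 7 for each row, row after row: the shift along the tool's x, y, z in cm, then the turn, a rotation vector about the tool's x, y, z in degrees, then the opening, from 0 (shut) to 1 (fully open). A call has 1 to 12 rows; each row is the pose to reach, as a shift and turn from the pose commanded when the call began, along the tool's axes at that moment; what a row does not reach only later rows make up. A row lasts 1/12 s, in which the tool goes at most 41.7 mm and 7.16 degrees, less where a joint would pass 70% of its speed; a pose out of reach is approached as far as the arm can. A call with a gripper value outside its range is refused whole. The fingers move at their own pace and stop on an object; "force" is the grip in N (left out, the last holds). Time passes only in rows, so rows that repeat a pose let the fingers close. It gives the time, the measured TCP pose, the force, the opening and the grip force at its end, in the units of the state.
- status.sense(): the state, without advancing time (a new reading comes with each control period).
- optics.snapshot(name): name is "scene" or "top" or "wrist"; returns a dict with "img" (420x560x3 uint8, red, green, blue), "z_map" (420x560 float32, m along the optical axis (not along the pixel's ray), 0 where there is no reading), "K" (3x3 intrinsics, pixels), "D" ([k1, k2, p1, p2, k3] as OpenCV has them; the pictures are not rectified), "origin" and "orientation" of the camera in the world. Camera axes: x right, y down, z forward; pixel columns grow to the right and rows downward; lengths in m; the calibration is good to about 2 mm. A picture is of the moment at which its call begins.
- env.sign_off(): hands the job in; it is judged then, once.
Trained networks look in the newest picture that a camera, given by its name, has taken for a name from the list of things; names that differ only in an ending like _2 or _b are one class to them, and where a whole thing is asked for, a point or a joint stands for the part that bears it (a point fixed in the world has none). Each returns a list of dicts, best first, with "confidence" (0 to 1); they miss things now and then, are a little off and sometimes report something else, mostly with a low value. They report only what shows in the picture. A call takes as long as a camera call.
- optics.outline_of(camera, target): "region" (420x560 bool, what is visible of it) and "pixel" ([column, row] in pixels, amid what is visible of it).
- optics.pinpoint(camera, target): "pixel" ([column, row] in pixels: a listed point, or the origin of a listed thing).
The state is a dict: "time": time; "q": joint angles; "joint_velocities": joint speeds; "joint_efforts": joint torques, N m; "tool_pos": TCP position; "tool_rot": TCP orientation; "wrist_force": force on the tool from outside, world axes, zero at the start; "ft_torque": the same for the moment, N m; "gripper_width": finger opening in m; "gripper_force": force on a finger pad.
Only numpy, scipy, OpenCV 4.12 (cv2) and the standard library are available. Lean on these libraries where they do the work, as an engineer would, in place of code of your own. Each camera call takes 0.05 s, during which the arm holds its last target. There are 200 camera calls.

## Working session

There is one attempt and no reset: what is moved stays moved. The work goes in short steps, Python scripts to look and compute and a tool call to move; the robot and the scene stay as the last step left them, time stands still between calls to the robot, and variables do not carry over. Pictures are saved under pics/ and viewed, at most 10 in all, crops included, and the job is handed in when it is done.

Besides the shell and the picture viewer there is one more tool, called after ">>>" by a JSON object that holds its "method" and its "body". move_arm: Moves the arm, as the interface text tells. Its arguments: {"type":"object","properties":{"steps":{"type":"array","items":{"type":"number"}},"force":{"type":"number"}},"required":["steps"]}

```bash
mkdir -p pics; cat > h.py <<'E'
import numpy as np, cv2
from cell import status, optics, env
from scipy.spatial.transform import Rotation as R
def rot(o):
    o=np.array(o,float)
    if o.shape==(3,3): return o
    if o.size==4: return R.from_quat(o).as_matrix()
    return R.from_euler('xyz',o,degrees=True).as_matrix()
def ray(s,px):
    u=cv2.undistortPoints(np.array([[px]],float),np.array(s['K'],float),np.array(s['D'],float))[0,0]
    return rot(s['orientation'])@np.array([u[0],u[1],1.])
def at_z(s,px,z):
    d=ray(s,px);o=np.array(s['origin']);return o+d*(z-o[2])/d[2]
E
python3 - <<'E'
from h import *
s=optics.snapshot('top');print(s['origin'],s['orientation'],s['K'])
cv2.imwrite('pics/top.png',s['img'][:,:,::-1])
for n,z in [('stand',0),('hub',.038),('mark',.038),('gate',.038),('peg_top',.06),('buffer_bottle',0),('timer',0),('tip_box',0)]:
    for d in optics.pinpoint('top',n)[:2]:
        print(n,d['confidence'],d['pixel'],at_z(s,d['pixel'],z).round(4))
st=status.sense();print(st)
E
```

```text
[0.37671773 0.12994917 1.20273665] [-174.15580496   -1.28164709  -91.12998057] [[459.95456149   0.         283.80950842]
 [  0.         459.95456149 204.69962279]
 [  0.           0.           1.        ]]
stand 0.67 [236.6, 189.1] [0.5427 0.2241 0.    ]
hub 0.66 [234.5, 187.7] [0.5412 0.2264 0.038 ]
mark 0.84 [266.2, 161.8] [0.607  0.1446 0.038 ]
gate 0.8 [232.9, 219.8] [0.4593 0.2312 0.038 ]
buffer_bottle 0.7 [264.5, 164.4] [0.6076 0.1497 0.    ]
buffer_bottle 0.62 [360.8, 224.6] [ 0.4432 -0.1007  0.    ]
timer 0.77 [396.6, 246.2] [ 0.3848 -0.1929  0.    ]
tip_box 0.67 [359.0, 226.4] [ 0.4386 -0.0958  0.    ]
tip_box 0.62 [240.8, 166.5] [0.6029 0.2125 0.    ]
{'time': 0.45, 'q': array([ 6.44587694e+01,  1.22011292e+01, -1.97448633e+00,  7.58341244e+01,
       -1.77859918e-03,  9.00021242e+01]), 'joint_velocities': array([ 0.0165093 ,  0.04974537,  0.07796636, -0.05597839, -0.03450702,
       -0.02348837]), 'joint_efforts': array([ 1.71415063e-04, -6.85419703e+01,  4.86999106e+01,  3.34687036e-03,
        1.50677288e-04,  2.88615024e-05]), 'tool_pos': array([0.21555883, 0.45107009, 0.23125656]), 'tool_rot': array([-1.79990260e+02,  1.77896026e-03,  1.54456645e+02]), 'wrist_force': array([0.78487253, 0.25597737, 0.10235916]), 'ft_torque': array([0.00971564, 0.00960636, 0.02582997]), 'gripper_force': 0.0, 'gripper_width': 0.08571272571674053}
```

View pics/top.png

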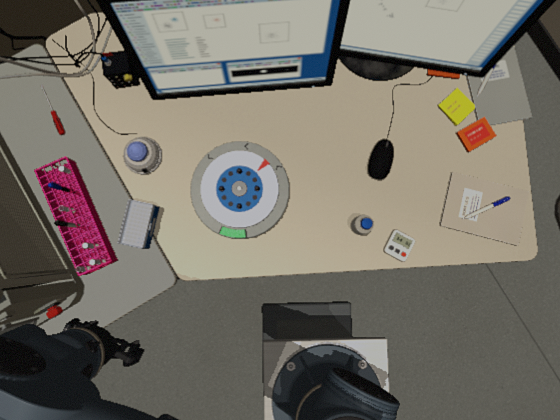

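The picture shows the tray at about (240,188), red mark (265,165), gate (233,233), tip box (140,224), bottle (362,225) and timer (399,245). Next I'll refine the tray geometry by colour.

```bash
cat >> h.py <<'E'
def redmask(im):
    h=cv2.cvtColor(im,cv2.COLOR_RGB2HSV);return (((h[...,0]<8)|(h[...,0]>172))&(h[...,1]>130)&(h[...,2]>80)).astype(np.uint8)
def grnmask(im):
    h=cv2.cvtColor(im,cv2.COLOR_RGB2HSV);return ((h[...,0]>45)&(h[...,0]<80)&(h[...,1]>90)).astype(np.uint8)
def pts(s,m,z): return np.array([at_z(s,(c,r),z) for r,c in np.argwhere(m)])[:,:2]
E
python3 - <<'E'
from h import *
from scipy.optimize import least_squares
s=optics.snapshot('top');im=s['img']
o=optics.outline_of('top','stand');
for d in o[:2]: print('stand',d['confidence'],d['pixel'],d['region'].sum())
def fit(P,r0):
    f=least_squares(lambda p:np.hypot(P[:,0]-p[0],P[:,1]-p[1])-p[2],[P[:,0].mean(),P[:,1].mean(),r0],loss='soft_l1',f_scale=.002);return f.x.round(4)
w=optics.outline_of('top','wheel')
for d in w[:2]: print('wheel',d['confidence'],d['pixel'],d['region'].sum())
for d,z,n in [(o[0],.026,'stand'),(w[0],.038,'wheel')]:
    c=max(cv2.findContours(d['region'].astype(np.uint8),cv2.RETR_EXTERNAL,cv2.CHAIN_APPROX_NONE)[0],key=len)[:,0]
    print(n,fit(np.array([at_z(s,p,z)[:2] for p in c.astype(float)]),.1))
h=cv2.cvtColor(im,cv2.COLOR_RGB2HSV)
M=np.zeros(im.shape[:2],np.uint8);cv2.circle(M,(240,188),52,1,-1)
b=((h[...,0]>95)&(h[...,0]<125)&(h[...,1]>120)&(M>0)).astype(np.uint8)
c=max(cv2.findContours(b,cv2.RETR_EXTERNAL,cv2.CHAIN_APPROX_NONE)[0],key=len)[:,0]
print('blue',fit(np.array([at_z(s,p,.038)[:2] for p in c.astype(float)]),.06))
print('red',pts(s,redmask(im)&M,.038).mean(0),(redmask(im)&M).sum());print('grn',pts(s,grnmask(im)&M,.037).mean(0),(grnmask(im)&M).sum())
print('tipbox',at_z(s,(140,218),.071))
s2=optics.snapshot('scene');a=cv2.resize(im[110:270,90:430],None,fx=2.3,fy=2.3,interpolation=cv2.INTER_CUBIC)
cv2.imwrite('pics/scene.png',s2['img'][:,:,::-1]);print(s2['origin'],s2['orientation'])
E
```

```text
stand 0.8 [238.1, 191.4] 7515
wheel 0.73 [238.9, 189.5] 4748
wheel 0.22 [238.3, 187.1] 7628
stand [0.5388 0.215  0.1252]
wheel [0.5393 0.2156 0.0983]
blue [0.5395 0.2147 0.0568]
red [0.60174345 0.15144094] 39
grn [0.42699813 0.23219193] 186
tipbox [0.46543977 0.45560568 0.071     ]
[ 0.26906599 -0.53867286  0.81489291] [-1.37494157e+02  3.54832108e-02 -1.72060779e+01]
```

View pics/scene.png

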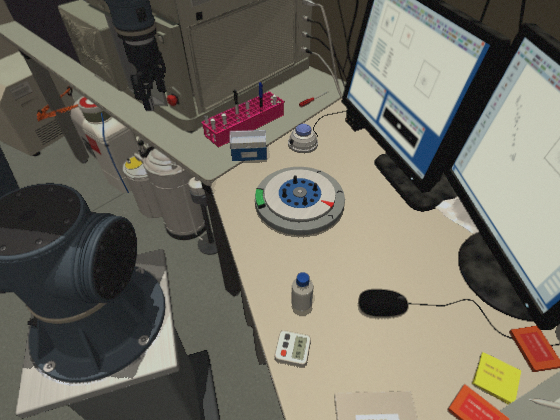

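Scene view: tray at (300,198), gate at (261,198), mark at (328,204). This agrees with the top view. Hub is (0.539,0.215), gate direction 171°, wheel about -3.78 rad. Next I move above the start point behind the peg at about 180°.

>>> {"method": "move_arm", "body": {"steps": [-3, -0.7, 0.5, 0, 0, 4, 0, -6, -1.5, 1.5, 0, 0, 8, 0, -9, -2.3, 2.5, 0, 0, 12, 0, -12, -3, 3.5, 0, 0, 16, 0, -15, -3.7, 4.5, 0, 0, 20, 0, -18, -4.4, 5.5, 0, 0, 24, 0, -21, -5.2, 6.5, 0, 0, 28, 0, -24, -5.9, 7.5, 0, 0, 32, 0, -27, -6.6, 8.5, 0, 0, 36, 0, -30, -7.4, 10, 0, 0, 40, 0, -33, -8.1, 11, 0, 0, 44.5, 0, -33, -8.1, 11, 0, 0, 44.5, 0]}}

```text
time: 1.65
tool_pos: [0.4808, 0.2323, 0.1192]
tool_rot: [-179.9, 0.1, 109.5]
wrist_force: [0.1, 0.2, -0.3]
gripper_width: 0.0002
gripper_force: 0.0
```

```bash
python3 - <<'E'
from h import *
st=status.sense();print(st['time'],st['tool_pos'],st['tool_rot'],st['wrist_force'],st['q'],st['gripper_width'])
a=optics.snapshot('top')['img'][110:270,130:350];b=optics.snapshot('scene')['img'][110:270,180:400]
cv2.imwrite('pics/c1.png',cv2.resize(np.vstack([a,b]),None,fx=1.8,fy=1.8)[:,:,::-1])
s=optics.snapshot('wrist');cv2.imwrite('pics/w1.png',s['img'][:,:,::-1])
E
```

```text
1.65 [0.48078659 0.23233688 0.11918816] [-1.79901774e+02  7.82003926e-02  1.09466775e+02] [ 0.12370346  0.20121947 -0.31572446] [ 2.58313411e+01  1.89208266e+01 -9.50065207e+00  6.16848108e+01
 -6.68295281e-02  9.63646956e+01] 0.0001767126896263975
```

View pics/c1.png

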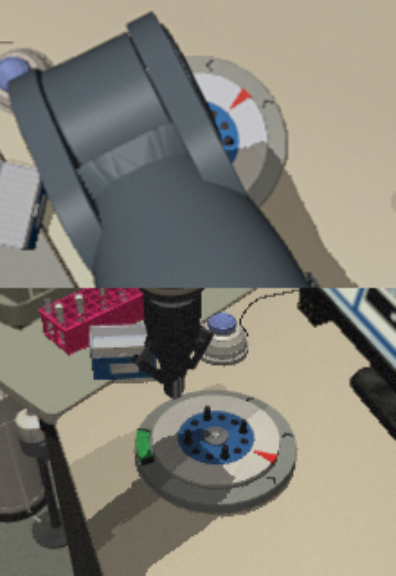

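View pics/w1.png

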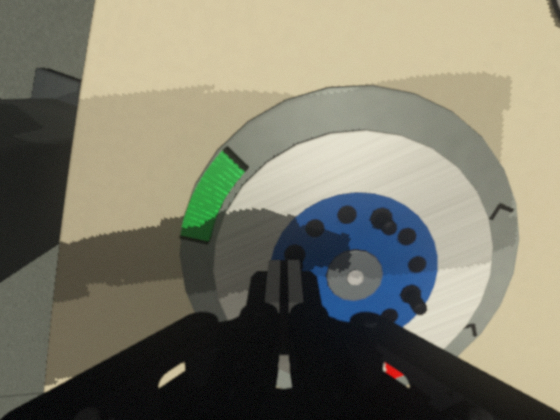

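Top crop: the arm covers the tray there. Scene crop: the whole tray is clear, with gate at about (143,445), mark at (265,457) and finger at (177,385). The wrist view shows the gate (215,195) and hub (355,277). I'll calibrate the brake press first, with the wheel at rest, at 80 mm radius and 200°.

>>> {"method": "move_arm", "body": {"steps": [-1.8, -1.6, 2, 0, 0, 0, 0, -3.6, -3.1, 4, 0, 0, 0, 0, -3.6, -3.1, 6, 0, 0, 0, 0, -3.6, -3.1, 7.2, 0, 0, 0, 0, -3.6, -3.1, 7.9, 0, 0, 0, 0, -3.6, -3.1, 8.2, 0, 0, 0, 0, -3.6, -3.1, 8.2, 0, 0, 0, 0, -3.6, -3.1, 8.2, 0, 0, 0, 0]}}

```text
time: 2.47
tool_pos: [0.4619, 0.192, 0.0401]
tool_rot: [179.9, -0.0, 110.0]
wrist_force: [-0.4, 0.2, 0.4]
gripper_width: 0.0005
gripper_force: 0.0
```

```bash
cat >> h.py <<'E'
HUB=np.array([.5393,.215])
def track(name='scene',hub=HUB):
    t=status.sense()['time'];s=optics.snapshot(name);im=s['img'];out=[t]
    for f,z,lo,hi in((redmask,.038,.06,.103),(grnmask,.037,.1,.13)):
        P=pts(s,f(im),z) if f(im).any() else np.zeros((0,2))
        r=np.hypot(*(P-hub).T);P=P[(r>lo)&(r<hi)]-hub
        out+= [np.degrees(np.arctan2(P[:,1].mean(),P[:,0].mean())).round(1),len(P),np.hypot(*P.mean(0)).round(4)] if len(P) else [None,0,0]
    return out
E
python3 - <<'E'
from h import *
st=status.sense();print(st['time'],st['tool_pos'],st['wrist_force'])
print(track());print(track('wrist'))
s=optics.snapshot('scene')
for n,z in [('hub',.038),('mark',.038),('gate',.038)]:
    for d in optics.pinpoint('scene',n)[:1]: print(n,d['confidence'],at_z(s,d['pixel'],z).round(4))
E
```

```text
2.4667 [0.46186538 0.19200016 0.04007151] [-0.40985415  0.20636627  0.37265383]
[2.4667, np.float64(-46.6), 38, np.float64(0.09), np.float64(176.8), 93, np.float64(0.1146)]
[2.5167, None, 0, 0, np.float64(172.1), 7266, np.float64(0.1108)]
hub 0.59 [0.5403 0.214  0.038 ]
mark 0.7 [0.6046 0.1449 0.038 ]
gate 0.88 [0.4513 0.2324 0.038 ]
```

>>> {"method": "move_arm", "body": {"steps": [0, 0, 0.2, 0, 0, 0, 0, 0, 0, 0.2, 0, 0, 0, 0, 0, 0, 0.2, 0, 0, 0, 0]}}

```text
time: 3.02
tool_pos: [0.462, 0.1915, 0.0379]
tool_rot: [179.9, -0.0, 110.0]
wrist_force: [-3.5, -0.6, 13.9]
gripper_width: -0.0001
gripper_force: 6.7
```

>>> {"method": "move_arm", "body": {"steps": [0, 0, 0.15, 0, 0, 0, 0, 0, 0, 0.15, 0, 0, 0, 0, 0, 0, 0.15, 0, 0, 0, 0]}}

```text
time: 3.27
tool_pos: [0.462, 0.1917, 0.0377]
tool_rot: [179.9, -0.0, 110.0]
wrist_force: [-12.7, -3.9, 40.8]
gripper_width: 0.0003
gripper_force: 20.6
```

>>> {"method": "move_arm", "body": {"steps": [0, 0, 0.15, 0, 0, 0, 0, 0, 0, 0.15, 0, 0, 0, 0, 0, 0, 0.15, 0, 0, 0, 0]}}

```text
time: 3.52
tool_pos: [0.4621, 0.1919, 0.0375]
tool_rot: [179.8, -0.0, 110.0]
wrist_force: [-22.9, -6.0, 69.1]
gripper_width: -0.0004
gripper_force: 34.6
```

The brake is calibrated: contact is at about 0.038, with roughly 18 N/mm beyond it. Now I go to the flick start.

>>> {"method": "move_arm", "body": {"steps": [0, 0, -2, 0, 0, 0, 0, 0, 0, -5, 0, 0, 0, 0, 1.8, 1.5, -5, 0, 0, 0, 0, 3.6, 3.1, -5, 0, 0, 0, 0, 3.6, 3.1, -3, 0, 0, 0, 0, 3.6, 3.1, -1.2, 0, 0, 0, 0, 3.6, 3.1, -1.2, 0, 0, 0, 0, 3.6, 3.1, -1.2, 0, 0, 0, 0]}}

```text
time: 4.18
tool_pos: [0.4777, 0.2354, 0.0459]
tool_rot: [-179.9, 0.0, 110.0]
wrist_force: [-0.5, -0.1, 0.5]
gripper_width: 0.0
gripper_force: 0.0
```

```bash
python3 - <<'E'
from h import *
st=status.sense();p=st['tool_pos'];d=p[:2]-HUB;print(st['time'],p,st['wrist_force'],'along',d@[.342,-.94],'norm',d@[-.94,-.342])
print(track())
b=optics.snapshot('scene')['img'][150:250,230:370];w=optics.snapshot('wrist')['img']
cv2.imwrite('pics/c2.png',np.hstack([cv2.resize(b,None,fx=2.8,fy=2.8),cv2.resize(w,(373,280))])[:,:,::-1])
E
```

```text
4.1833 [0.4776865  0.23535103 0.04586201] [-0.47342419 -0.13015778  0.45326212] along -0.040201783866646024 norm 0.05095663333719397
[4.1833, np.float64(-44.9), 40, np.float64(0.0901), np.float64(172.3), 118, np.float64(0.113)]
```

View pics/c2.png

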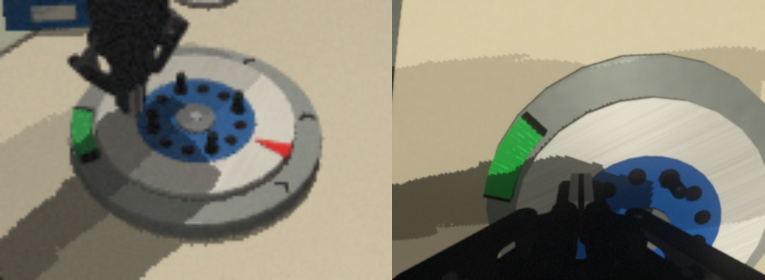

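Left crop: finger at (137,100), target peg at (152,125) ahead of it on the gate side, mark at (275,150). The finger is narrower than I assumed, so I shift 5 mm inward and then flick at about 130 mm/s.

>>> {"method": "move_arm", "body": {"steps": [0, 0.5, 0, 0, 0, 0, 0, 0, 0.5, 0, 0, 0, 0, 0, -0.3, 0.5, 0, 0, 0, 0, 0, -0.9, 0.5, 0, 0, 0, 0, 0, -1.7, 0.5, 0, 0, 0, 0, 0, -2.7, 0.5, 0, 0, 0, 0, 0, -3.8, 0.5, 0, 0, 0, 0, 0, -4.9, 0.5, 0, 0, 0, 0, 0, -5.8, 0.3, -2.5, 0, 0, 0, 0, -5.6, -0.8, -4, 0, 0, 0, 0, -4.6, -2.2, -4, 0, 0, 0, 0, -4, -2.9, -3, 0, 0, 0, 0]}}

```text
time: 5.33
tool_pos: [0.4656, 0.1876, 0.0784]
tool_rot: [179.8, -0.0, 109.9]
wrist_force: [0.3, 0.1, -0.1]
gripper_width: -0.0006
gripper_force: 0.0
```

```bash
python3 - <<'E'
from h import *
for i in range(5): print(track())
st=status.sense();print(st['time'],st['tool_pos'],st['wrist_force'])
E
```

```text
[5.3333, np.float64(64.3), 27, np.float64(0.0857), np.float64(173.4), 121, np.float64(0.1135)]
[5.3833, np.float64(72.5), 28, np.float64(0.0859), np.float64(173.3), 122, np.float64(0.1134)]
[5.4333, np.float64(80.5), 25, np.float64(0.0826), np.float64(172.8), 120, np.float64(0.1133)]
[5.4833, np.float64(89.9), 9, np.float64(0.0782), np.float64(173.1), 124, np.float64(0.1131)]
[5.5333, np.float64(96.0), 7, np.float64(0.0906), np.float64(172.7), 120, np.float64(0.1128)]
5.5833 [0.46548026 0.18778329 0.07652883] [-0.2829015   0.00340982 -0.51729982]
```

The wheel is coasting at about 2.8 rad/s. Lower to hover over the band.

>>> {"method": "move_arm", "body": {"steps": [0, 0, 1, 0, 0, 0, 0, 0, 0, 2, 0, 0, 0, 0, 0, 0, 2.7, 0, 0, 0, 0, 0, 0, 3.1, 0, 0, 0, 0, 0, 0, 3.2, 0, 0, 0, 0, 0, 0, 3.2, 0, 0, 0, 0, 0, 0, 3.2, 0, 0, 0, 0, 0, 0, 3.2, 0, 0, 0, 0, 0, 0, 3.2, 0, 0, 0, 0, 0, 0, 3.2, 0, 0, 0, 0, 0, 0, 3.2, 0, 0, 0, 0, 0, 0, 3.2, 0, 0, 0, 0]}}

```text
time: 6.58
tool_pos: [0.4649, 0.1883, 0.0444]
tool_rot: [180.0, 0.0, 110.0]
wrist_force: [-0.1, 0.4, 0.8]
gripper_width: -0.0003
gripper_force: 0.0
```

```bash
python3 - <<'E'
from h import *
for i in range(8): print(track()[:4])
st=status.sense();print(st['time'],st['tool_pos'],st['wrist_force'])
E
```

```text
[6.5833, np.float64(-111.1), 35, np.float64(0.0894)]
[6.6333, np.float64(-104.7), 36, np.float64(0.0894)]
[6.6833, np.float64(-98.4), 40, np.float64(0.0903)]
[6.7333, np.float64(-92.2), 38, np.float64(0.0903)]
[6.7833, np.float64(-85.9), 38, np.float64(0.0903)]
[6.8333, np.float64(-79.8), 38, np.float64(0.0905)]
[6.8833, np.float64(-73.8), 40, np.float64(0.0905)]
[6.9333, np.float64(-67.9), 41, np.float64(0.0892)]
6.9833 [0.46480027 0.18823728 0.04429453] [-0.74019373  0.25956666 -0.24976486]
```

>>> {"method": "move_arm", "body": {"steps": [0, 0, 0, 0, 0, 0, 0, 0, 0, 0, 0, 0, 0, 0, 0, 0, 0, 0, 0, 0, 0, 0, 0, 0, 0, 0, 0, 0, 0, 0, 0, 0, 0, 0, 0, 0, 0, 0, 0, 0, 0, 0, 0, 0, 0, 0, 0, 0, 0, 0, 0, 0, 0, 0, 0, 0, 0, 0, 0, 0, 0, 0, 0, 0, 0, 0, 0, 0, 0, 0, 0, 0, 0, 0, 0, 0, 0, 0, 0, 0, 0, 0, 0, 0]}}

```text
time: 7.98
tool_pos: [0.4648, 0.1883, 0.0443]
tool_rot: [180.0, -0.0, 110.0]
wrist_force: [0.9, 0.4, -0.5]
gripper_width: -0.0001
gripper_force: 0.0
```

```bash
python3 - <<'E'
from h import *
for i in range(10): print(track()[:4])
st=status.sense();print(st['time'],st['tool_pos'],st['wrist_force'])
E
```

```text
[7.9833, np.float64(49.4), 28, np.float64(0.0862)]
[8.0333, np.float64(54.3), 31, np.float64(0.0854)]
[8.0833, np.float64(59.2), 26, np.float64(0.0858)]
[8.1333, np.float64(64.3), 27, np.float64(0.0857)]
[8.1833, np.float64(69.3), 30, np.float64(0.085)]
[8.2333, np.float64(73.4), 23, np.float64(0.084)]
[8.2833, np.float64(76.9), 7, np.float64(0.0816)]
[8.3333, None, 0, 0]
[8.3833, None, 0, 0]
[8.4333, None, 0, 0]
8.4833 [0.46478356 0.18824645 0.04429352] [-0.00643415 -0.1740695   0.07819447]
```

>>> {"method": "move_arm", "body": {"steps": [0, 0, 0, 0, 0, 0, 0, 0, 0, 0, 0, 0, 0, 0, 0, 0, 0, 0, 0, 0, 0, 0, 0, 0, 0, 0, 0, 0, 0, 0, 0, 0, 0, 0, 0, 0, 0, 0, 0, 0, 0, 0, 0, 0, 0, 0, 0, 0, 0, 0, 0, 0, 0, 0, 0, 0, 0, 0, 0, 0, 0, 0, 0, 0, 0.73, 0, 0, 0, 0, 0, 0, 0.73, 0, 0, 0, 0, 0, 0, 0.73, 0, 0, 0, 0]}}

```text
invalid input at $.steps: expected a multiple of 7 numbers
```

>>> {"method": "move_arm", "body": {"steps": [0, 0, 0, 0, 0, 0, 0, 0, 0, 0, 0, 0, 0, 0, 0, 0, 0, 0, 0, 0, 0, 0, 0, 0, 0, 0, 0, 0]}}

```text
time: 8.82
tool_pos: [0.4648, 0.1883, 0.0443]
tool_rot: [-180.0, -0.0, 110.0]
wrist_force: [-0.2, -0.7, 0.7]
gripper_width: 0.0002
gripper_force: 0.0
```

```bash
python3 - <<'E'
from h import *
print(track(),track('wrist'))
st=status.sense();print(st['time'],st['tool_pos'],st['wrist_force'])
b=optics.snapshot('scene')['img'][150:250,230:370];w=optics.snapshot('wrist')['img']
cv2.imwrite('pics/c3.png',np.hstack([cv2.resize(b,None,fx=2.8,fy=2.8),cv2.resize(w,(373,280))])[:,:,::-1])
E
```

```text
[8.8167, None, 0, 0, np.float64(175.3), 102, np.float64(0.1143)] [8.8667, np.float64(133.0), 2359, np.float64(0.0852), np.float64(172.1), 7049, np.float64(0.1107)]
8.9167 [0.46479936 0.18825368 0.04430939] [ 1.10356039 -0.23202392  0.16955975]
```

View pics/c3.png

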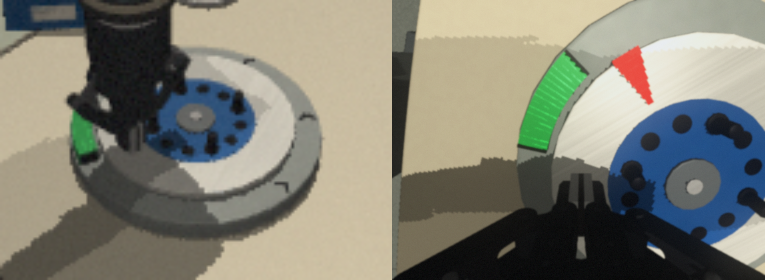

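The wrist picture shows the mark nearing the gate, at about 133° at 8.87 s. The refused call was harmless, so I brake now.

>>> {"method": "move_arm", "body": {"steps": [0, 0, 0, 0, 0, 0, 0, 0, 0, 0, 0, 0, 0, 0, 0, 0, 0.35, 0, 0, 0, 0, 0, 0, 0.73, 0, 0, 0, 0, 0, 0, 0.73, 0, 0, 0, 0, 0, 0, 0.73, 0, 0, 0, 0, 0, 0, 0.73, 0, 0, 0, 0, 0, 0, 0.73, 0, 0, 0, 0]}}

```text
time: 9.68
tool_pos: [0.4651, 0.1884, 0.0378]
tool_rot: [179.9, -0.0, 110.0]
wrist_force: [-6.4, -3.1, 24.4]
gripper_width: -0.0001
gripper_force: 12.2
```

```bash
python3 - <<'E'
from h import *
print(track('wrist'));print(track('wrist'))
st=status.sense();print(st['time'],st['tool_pos'],st['wrist_force'])
E
```

```text
[9.6833, np.float64(171.9), 2201, np.float64(0.0863), np.float64(172.1), 7670, np.float64(0.1108)]
[9.7333, np.float64(171.9), 2200, np.float64(0.0863), np.float64(172.0), 7656, np.float64(0.1108)]
9.7833 [0.46511371 0.18843848 0.03785766] [-6.54709725 -2.10641778 24.66476301]
```

The wheel stopped within 0.2° of the gate's middle. Lift straight off.

>>> {"method": "move_arm", "body": {"steps": [0, 0, 0, 0, 0, 0, 0, 0, 0, -0.3, 0, 0, 0, 0, 0, 0, -1, 0, 0, 0, 0, 0, 0, -3, 0, 0, 0, 0, 0, 0, -6, 0, 0, 0, 0, 0, 0, -6, 0, 0, 0, 0, 0, 0, -6, 0, 0, 0, 0, 0, 0, -6, 0, 0, 0, 0, 0, 0, -6, 0, 0, 0, 0]}}

```text
time: 10.53
tool_pos: [0.4643, 0.188, 0.0962]
tool_rot: [-179.9, 0.0, 110.0]
wrist_force: [-0.8, -0.7, -0.7]
gripper_width: -0.0003
gripper_force: 0.0
```

```bash
python3 - <<'E'
from h import *
a=track('wrist');b=track('wrist');print(a,b)
print(status.sense()['tool_pos'])
if abs(b[1]-b[4])<8 and abs(a[1]-b[1])<.3: print(env.sign_off())
E
```

```text
[10.5333, np.float64(172.1), 1143, np.float64(0.0864), np.float64(171.8), 3977, np.float64(0.1112)] [10.5833, np.float64(172.1), 1149, np.float64(0.0864), np.float64(171.8), 3977, np.float64(0.1112)]
[0.46423359 0.18803388 0.09617377]
the job is handed in; nothing more can be done
None
```

The wheel was flicked counterclockwise, coasted untouched past the gate once, and was braked on the band at the second pass; it rests with the red mark within about 0.5° of the gate's middle, the finger is lifted off, and the job is handed in.

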